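# Serve a bread roll with the tongs

## Robot

A 6-joint arm with a two-finger parallel gripper is mounted at the origin on a cart in front of the work surface, level with it; the furniture and walls round the work are solid. World frame = base frame: x ahead of the robot, y to its left, z up, the work surface at z = 0. Lengths are in m, angles in rad, forces in N, time in s.
With the tool pointing down it reaches from about 0.3 to 0.775 m from the base axis. Payload 14.6 kg.
Tool frame: the origin (TCP) lies midway between the tips of the shut fingers; the grasp point (between the pads) lies 19 mm behind it (grasp_offset is the distance from the TCP to the grasp point, in m); z points along the fingers, y is the line along which they close (so a half turn about z gives the same grasp; the last joint's range is limited). The gripper opens to 94 mm and grips with 3 to 60 N. Pads are 16 mm wide; open, the fingers measure 119 mm over their backs; the gripper's body (75 mm by 177 mm) begins 78 mm behind the grasp point.
Start: joints at [-1.234, 0.3, 1.521, -0, 1.321, -0.067], TCP at [0.216, -0.506, 0.205] pointing down, gripper open.
Joint ranges: [-3.03, 3.03], [-0.79, 2.21], [0.23, 2.52], [-1.04, 4.18], [0, 3.07], [-2.55, 2.55]. Speed limits (rad/s): [2.22, 2.22, 2.57, 3.14, 3.14, 3.14].

## Interface

Orientations are given as [roll, pitch, yaw] about the fixed x, y, z axes, in that order (R = Rz(yaw) Ry(pitch) Rx(roll)).
In Python, from station import * gives the robot as it stands. The module is installed in compiled form; this text tells all that it offers.
- The arm moves only by the tool send_rows, never from a script. Its argument "rows" is a list of rows, each an object of numbers: "dx", "dy", "dz": the shift along the tool's x, y, z in mm; "roll": the turn about the tool's z in degrees; "jaw": the closure, from -1 (fully open) to 1 (shut). In form: [{"dx": .., "dy": .., "dz": .., "roll": .., "jaw": ..}, ...]. A call has 1 to 12 rows; each row shifts and turns the commanded pose from where the row before left it, along the tool's axes as they then stand; what a row does not reach is not made up. A row lasts 1/12 s, in which the tool goes at most 41.7 mm and 7.16 degrees, less where a joint would pass 70% of its speed; a pose out of reach is approached as far as the arm can. A call is refused whole if a number of a shift passes 41.7 or a number of a turn 7.16, either way. A call with a gripper value outside its range is refused whole. The fingers move at their own pace and stop on an object; "force" is the grip in N (left out, the last holds). Time passes only in rows, so rows that do not move let the fingers close. It gives the time, the measured TCP pose, the force, the opening and the grip force at its end, in the units of the state.
- get_obs(): the state, without advancing time (a new reading comes with each control period).
- camera(name): name is "side" or "top"; returns a dict with "frame" (384x512x3 uint8, red, green, blue), "z_map" (384x512 float32, m along the optical axis (not along the pixel's ray), 0 where there is no reading), "camera_matrix" (3x3 intrinsics, pixels), "rvec" (rotation vector, rad) and "tvec" (3), from world to camera coordinates, as OpenCV has them. Camera axes: x right, y down, z forward; pixel columns grow to the right and rows downward; lengths in m; the calibration is good to about 2 mm. A picture is of the moment at which its call begins.
- hand_in(): hands the job in; it is judged then, once.
The state is a dict: "time_s": time; "qpos": joint angles; "joint_vel": joint speeds; "tau": joint torques, N m; "ee_pos": TCP position; "eef_rot": TCP orientation; "force": force on the tool from outside, world axes, zero at the start; "moment": the same for the moment, N m; "grip_width": finger opening in m; "grip_force": force on a finger pad.
Only numpy, scipy, OpenCV 4.12 (cv2) and the standard library are available. Lean on these libraries where they do the work, as an engineer would, in place of code of your own. Each camera call takes 0.05 s, during which the arm holds its last target. There are 200 camera calls.

## Task

Pick up the kitchen tongs, take the bread roll off the white stand with them (touch the roll only with the tongs, and do not drop it) and hold it still over the middle of the steel bowl, clear above the rim. Finish still holding the roll in the tongs there: do not put it down or let go. Do not push the bowl, salt shaker or spice jar about.

Things in the scene. Friction and masses are not known exactly. Their poses are not given: they have to be found in the camera images.
- tongs: Sprung kitchen tongs, 235 mm long, 0.11 kg, steel with teal sleeves and jaws, lying with both arms side by side in the horizontal plane. Origin: centre line between the grip sleeves, at underside level (on the counter at the start); centre of mass within 15 mm of it along x. +x points to the jaws, +y to the left arm, z up. Vertical hinge pin at x = -85 mm. The arms are coupled and move alike.
- tongs_grip (a point): Point midway between the two grip sleeves, 21 mm above the tongs' origin: pinch the arms together here, across. Sleeves run from 28 mm behind to 28 mm ahead of it, 26 mm tall, flat outer faces. Over the faces here: 60 mm fully open (sprung, untouched; each face splayed 5.6 degrees outward to the jaws), 43 mm when closed on the roll (faces parallel), 32 mm at the end stop.
- tongs_jaws (a point): Point midway between the jaws, 120 mm ahead of the tongs' origin and 18 mm above it. Each jaw is a shallow upright V that cups the roll, 40 mm long, 36 mm tall (from the underside up). Clear width here 84 mm fully open; it shrinks 2.4 mm for each mm that the sleeves are pressed together (sleeves at 54 mm: about 70 mm). Spring: about 4 N on each sleeve when open, 6 N closed on the roll; easing the fingers opens the jaws.
- roll: Round brown bread roll with a light cross cut in the top, rigid, 44 mm across and 38 mm high (upright sides from 6 to 26 mm), 45 g. Origin: centre of its underside; z up. It stands loose near the middle of the white stand.
- stand: White round pedestal stand, fixed. Origin: centre of its foot on the counter; its flat top is a disc of 150 mm diameter, 45 mm above the counter; foot 96 mm across.
- bowl: Loose steel mixing bowl, empty, 239 mm across at the rim and 110 mm high. Origin: centre of its underside on the counter. Stand and bowl lie left and right of the tongs, either way round.
- salt: Loose salt shaker, 44 mm across, 90 mm high, at the back behind the tongs. Bystander. Origin: centre of the underside.
- jar: Loose spice jar with dark cap and green label, 44 mm across, 105 mm high, at the back behind the tongs. Bystander. Origin: centre of the underside.

How it is judged:
On the way, in this order (a step that is already met when the one before it is completed fails the run):
1. the tongs are picked up by the fingers while the roll still stands on the stand (height (world z) of tongs above 0.03 m and contact force between the fingers and tongs above 1 N and contact force between roll and stand above 0.1 N), for 0.1 s.
2. the roll is lifted off the stand between the jaws of the tongs (x of roll in the frame of tongs between 0.09 and 0.15 m and z of roll in the frame of tongs between -0.033 and 0.028 m and y of roll in the frame of tongs between -0.015 and 0.015 m and contact force between roll and tongs above 0.2 N and contact force between the fingers and tongs above 1 N and z of roll in the frame of stand above 0.07 m and contact force between roll and stand below 0.05 N), for 0.2 s.
At the end, for the whole second after the job is handed in: The fingers hold the tongs, their jaws hold the roll between them (contact over 0.2 N), still (under 30 mm/s), underside 125 mm or more above the counter, centre within 60 mm of the bowl's. Tongs and roll do not touch the bowl, nor fingers the roll (x of roll in the frame of tongs between 0.09 and 0.15 m and z of roll in the frame of tongs between -0.033 and 0.028 m and y of roll in the frame of tongs between -0.015 and 0.015 m and contact force between roll and tongs above 0.2 N and contact force between the fingers and tongs above 1 N and height (world z) of roll above 0.125 m and horizontal distance between roll and bowl below 0.06 m and linear speed of roll below 0.03 m/s and contact force between each of tongs, roll and bowl below 0.05 N and contact force between the fingers and roll below 0.05 N); the arm keeps its last pose, push and grip.
It fails at once if the roll touched by the robot itself (contact force between any of the arm, the fingers and roll above 0.5 N).
It fails at once if the roll dropped off the stand or out of the tongs (height (world z) of roll below 0.035 m).
It fails at once if the bowl pushed more than 30 mm or tipped (distance of bowl from where it was at the start of the episode above 0.03 m or angle between bowl's own z axis and vertical above 0.35 rad).
It fails at once if the salt shaker or spice jar pushed more than 30 mm or tipped (distance of any of salt, jar from where it was at the start of the episode above 0.03 m or angle between any of salt, jar's own z axis and vertical above 0.35 rad).
It also fails if it takes over 48 s, if anything falls off the work surface, if the arm or the gripper's body presses on something with over 40 N, if the wrist force passes 120 N, or if a joint passes its speed limit or range.

## Working session

There is one attempt and no reset: what is moved stays moved. The work goes in short steps, Python scripts to look and compute and a tool call to move; the robot and the scene stay as the last step left them, time stands still between calls to the robot, and variables do not carry over. Pictures are saved under pics/ and viewed, at most 10 in all, crops included, and the job is handed in when it is done.

Besides the shell and the picture viewer there is one more tool, called after ">>>" by a JSON object that holds its "name" and its "arguments". send_rows: Moves the arm, as the interface text tells. Its arguments: {"type":"object","properties":{"rows":{"type":"array"},"force":{"type":"number"}},"required":["rows"]}

```bash
mkdir -p pics
cat > h.py <<'E'
from station import *
import numpy as np, cv2
def snap(n,f):
    c=camera(n); cv2.imwrite(f'pics/{f}.png',c['frame'][:,:,::-1]); np.savez(f'{f}.npz',**c); return c
def world(c,u,v,z=None):
    K=np.array(c['camera_matrix']);R=cv2.Rodrigues(np.array(c['rvec']))[0];t=np.array(c['tvec']).ravel()
    r=np.linalg.inv(K)@[u,v,1]; o=-R.T@t; d=R.T@r
    s=float(c['z_map'][int(v),int(u)]) if z is None else (z-o[2])/d[2]
    return o+s*d
E
python3 - <<'E'
from h import *
snap('top','t0');snap('side','s0');o=get_obs()
print({k:np.round(v,3) for k,v in o.items()})
a=cv2.imread('pics/t0.png');b=cv2.imread('pics/s0.png')
E
```

```text
{'time_s': np.float64(0.1), 'qpos': array([-1.234,  0.3  ,  1.521,  0.   ,  1.321, -0.067]), 'joint_vel': array([ 0.001, -0.002, -0.001, -0.   ,  0.001,  0.002]), 'tau': array([ 5.0000e-03, -5.3264e+01, -3.5328e+01,  7.1000e-02,  2.4000e-02,
       -0.0000e+00]), 'ee_pos': array([ 0.216, -0.506,  0.205]), 'eef_rot': array([-3.141, -0.   ,  0.404]), 'force': array([-0.268,  0.203, -0.142]), 'moment': array([-0.012,  0.023,  0.017]), 'grip_force': np.float64(0.0), 'grip_width': np.float64(0.094)}
```

View pics/t0.png

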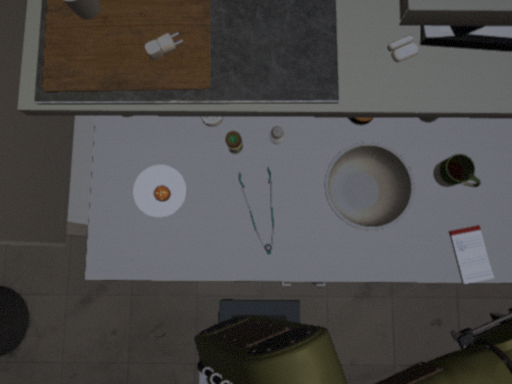

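View pics/s0.png

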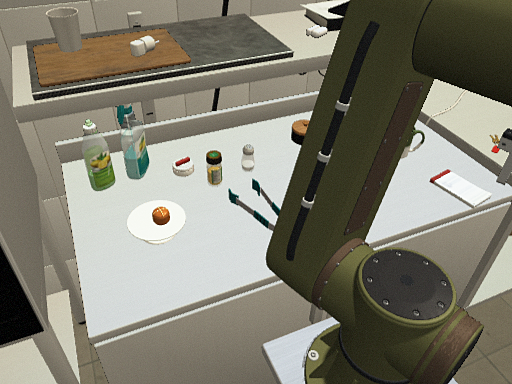

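The top view shows the stand at (160,190) with the roll at (162,193), the tongs' hinge at (268,250) with jaws at (240,178) and (269,172), the bowl at (368,186), the jar at (233,141) and the salt at (277,133). I'll enlarge the tongs.

Run:
```python
from h import *
c=np.load('t0.npz');im=c['frame'][110:290,120:420,::-1]
t=im[50:150,100:170]; cv2.imwrite('pics/t0c.png',cv2.resize(t,None,fx=6,fy=6,interpolation=cv2.INTER_CUBIC)[:600])
P=lambda u,v,z=None:np.round(world(c,u,v,z),3)
print('hinge',P(268,250,.02),P(268,250),'jaws',P(241,178,.02),P(269,172,.02))
print('roll',P(162,193),'stand',P(145,200),'jar',P(233,135),'salt',P(277,130),'back shelf',P(250,110),P(250,60),P(470,100))
# all points
K=c['camera_matrix'];R=cv2.Rodrigues(c['rvec'])[0];tv=c['tvec'].ravel()
v,u=np.mgrid[:384,:512];r=np.stack([u,v,0*u+1],-1)@np.linalg.inv(K).T*c['z_map'][...,None]
W=(r-tv)@R; np.save('W.npy',W); m=c['z_map']>0
def reg(u0,u1,v0,v1,z0,z1):
    q=W[v0:v1,u0:u1].reshape(-1,3); q=q[(q[:,2]>z0)&(q[:,2]<z1)]; lo,hi=q.min(0),q.max(0)
    print(len(q),'mid',np.round((lo+hi)/2,3),'size',np.round(hi-lo,3),'mean',np.round(q.mean(0),3))
reg(125,195,155,225,.036,.05)
reg(150,175,180,205,.055,.1)
reg(315,420,135,240,.1,.12)
reg(222,246,120,160,.085,.12)
reg(265,290,115,150,.07,.12)
print(P(220,280),P(220,275), R.round(2),(-R.T@tv).round(2))
```

```text
hinge [ 0.385 -0.028  0.02 ] [ 0.385 -0.028  0.032] jaws [0.588 0.05  0.02 ] [ 0.606 -0.03   0.02 ]
roll [0.535 0.26  0.086] stand [0.52  0.316 0.045] jar [0.693 0.07  0.105] salt [ 0.712 -0.05   0.088] back shelf [0.685 0.016 0.353] [0.794 0.017 0.365] [ 0.712 -0.464  0.349]
1973 mid [0.547 0.278 0.043] size [0.148 0.147 0.014] mean [0.547 0.279 0.044]
216 mid [0.535 0.267 0.071] size [0.042 0.044 0.031] mean [0.535 0.264 0.076]
1110 mid [ 0.557 -0.296  0.108] size [0.237 0.237 0.015] mean [ 0.558 -0.301  0.108]
223 mid [0.684 0.07  0.097] size [0.045 0.043 0.024] mean [0.681 0.07  0.102]
118 mid [ 0.707 -0.049  0.081] size [0.031 0.031 0.02 ] mean [ 0.707 -0.049  0.083]
[0.3   0.106 0.001] [ 0.314  0.107 -0.004] [[ 0.01 -1.   -0.  ]
 [-0.99 -0.01 -0.15]
 [ 0.15  0.   -0.99]] [ 0.38 -0.01  1.31]
```

View pics/t0c.png

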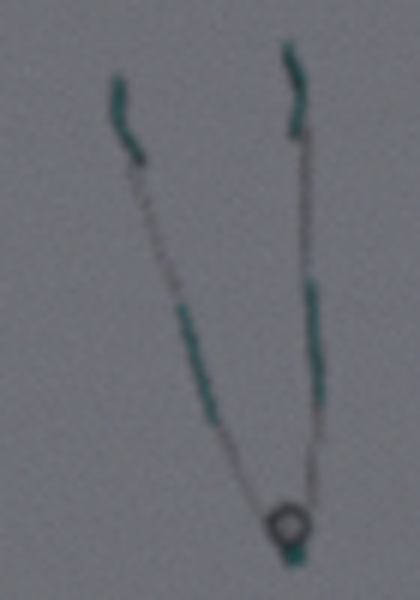

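The crop shows the hinge ring at (289,524), sleeve middles at (197,363) and (315,342), and jaw middles at (127,120) and (297,90). That fits tongs lying slightly left of +x.

Run:
```python
from h import *
c=np.load('t0.npz')
g=lambda x,y,z:world(c,220+(x+.5)/6-.5,160+(y+.5)/6-.5,z)[:2]
h=g(289,524,.034);sl=g(197.5,363.5,.034);sr=g(315,342.5,.034);jl=g(127,120,.036);jr=g(297,90,.036)
s=(sl+sr)/2;j=(jl+jr)/2
print('h',h,'s',s,'j',j,'hs',np.linalg.norm(s-h),'hj',np.linalg.norm(j-h),'sw',np.linalg.norm(sl-sr),'jw',np.linalg.norm(jl-jr))
for a,b in((h,j),(h,s),(s,j)):
  d=b-a;print(np.arctan2(d[1],d[0]))
d=sl-sr;print('perp',np.arctan2(-d[0],d[1]))
d=(j-h)/np.linalg.norm(j-h); print('grip from h',h+.085*d,'from j',j-.12*d)
```

```text
h [ 0.3931526  -0.02719494] s [ 0.47188167 -0.01149728] j [0.58842748 0.01023693] hs 0.08027877755987893 hj 0.19883014031717633 sw 0.055605307775627826 jw 0.08140671604948135
0.18939068061551753
0.19680727887601734
0.18436860515318948
perp 0.18430588525044816
grip from h [ 0.47663273 -0.01119279] from j [ 0.47057319 -0.01235433]
```

>>> {"name": "send_rows", "arguments": {"rows": [{"dx": 23.9,"dy": -19.7,"jaw": -1},{"dx": 23.9,"dy": -19.7},{"dx": 23.9,"dy": -19.7},{"dx": 23.9,"dy": -19.7},{"dx": 23.9,"dy": -19.7},{"dx": 23.9,"dy": -19.7},{"dx": 23.9,"dy": -19.7},{"dx": 23.9,"dy": -19.7},{"dx": 23.9,"dy": -19.7}], "force": 10}}

```text
invalid input at $.rows[0]: expected keys dx, dy, dz, roll, jaw
```

>>> {"name": "send_rows", "arguments": {"rows": [{"dx": 23.9,"dy": -19.7},{"dx": 23.9,"dy": -19.7},{"dx": 23.9,"dy": -19.7},{"dx": 23.9,"dy": -19.7},{"dx": 23.9,"dy": -19.7},{"dx": 23.9,"dy": -19.7},{"dx": 23.9,"dy": -19.7},{"dx": 23.9,"dy": -19.7},{"dx": 23.9,"dy": -19.7},{"roll": 6.2,"dz": 30},{"roll": 6.2,"dz": 30},{"dz": 30}]}}

```text
invalid input at $.rows[0]: expected keys dx, dy, dz, roll, jaw
```

Run:
```python
from h import *
c=snap('top','t1');c2=snap('side','s1');o=get_obs();print(o['ee_pos'],o['eef_rot'],o['time_s'])
cv2.imwrite('pics/s1c.png',cv2.resize(c2['frame'][130:290,180:400,::-1],None,fx=3,fy=3))
```

```text
[ 0.21605542 -0.50564078  0.20514898] [-3.14098630e+00 -3.23864684e-05  4.03798452e-01] 0.2
```

View pics/s1c.png

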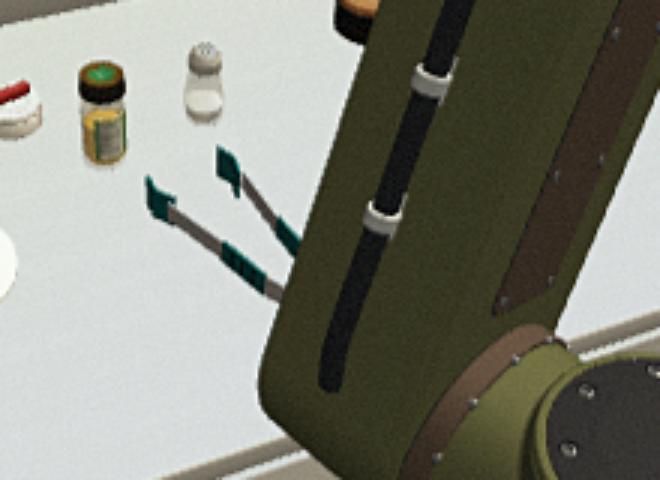

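The picture shows the arm hasn't moved: the calls were refused because every row needs all five keys.

>>> {"name": "send_rows", "arguments": {"rows": [{"dx": 23.9,"dy": -19.7,"dz": 0,"roll": 0,"jaw": -1},{"dx": 23.9,"dy": -19.7,"dz": 0,"roll": 0,"jaw": -1},{"dx": 23.9,"dy": -19.7,"dz": 0,"roll": 0,"jaw": -1},{"dx": 23.9,"dy": -19.7,"dz": 0,"roll": 0,"jaw": -1},{"dx": 23.9,"dy": -19.7,"dz": 0,"roll": 0,"jaw": -1},{"dx": 23.9,"dy": -19.7,"dz": 0,"roll": 0,"jaw": -1},{"dx": 23.9,"dy": -19.7,"dz": 0,"roll": 0,"jaw": -1},{"dx": 23.9,"dy": -19.7,"dz": 0,"roll": 0,"jaw": -1},{"dx": 23.9,"dy": -19.7,"dz": 0,"roll": 0,"jaw": -1}], "force": 10}}

```text
time_s: 0.95
ee_pos: [0.3446, -0.2568, 0.2055]
eef_rot: [3.142, -0.0, 0.404]
force: [0.6, 0.3, -0.0]
grip_width: 0.0937
grip_force: 0.0
```

>>> {"name": "send_rows", "arguments": {"rows": [{"dx": 23.9,"dy": -19.7,"dz": 0,"roll": 0,"jaw": -1},{"dx": 23.9,"dy": -19.7,"dz": 0,"roll": 0,"jaw": -1},{"dx": 23.9,"dy": -19.7,"dz": 0,"roll": 0,"jaw": -1},{"dx": 23.9,"dy": -19.7,"dz": 0,"roll": 0,"jaw": -1},{"dx": 23.9,"dy": -19.7,"dz": 0,"roll": 0,"jaw": -1},{"dx": 23.9,"dy": -19.7,"dz": 0,"roll": 0,"jaw": -1},{"dx": 23.9,"dy": -19.7,"dz": 0,"roll": 0,"jaw": -1},{"dx": 23.9,"dy": -19.7,"dz": 0,"roll": 0,"jaw": -1},{"dx": 23.9,"dy": -19.7,"dz": 0,"roll": 0,"jaw": -1},{"dx": 0,"dy": 0,"dz": 30,"roll": 6.2,"jaw": -1},{"dx": 0,"dy": 0,"dz": 30,"roll": 6.2,"jaw": -1},{"dx": 0,"dy": 0,"dz": 30,"roll": 0,"jaw": -1}]}}

```text
time_s: 1.95
ee_pos: [0.4724, -0.01, 0.1143]
eef_rot: [3.141, -0.001, 0.182]
force: [0.7, -0.4, -0.8]
grip_width: 0.0937
grip_force: 0.0
```

Run:
```python
from h import *
c=snap('top','t1');c2=snap('side','s1');o=get_obs();print(o['ee_pos'],o['eef_rot'],o['time_s'])
cv2.imwrite('pics/s2c.png',cv2.resize(c2['frame'][130:290,180:400,::-1],None,fx=3,fy=3))
```

```text
[ 0.47012677 -0.01030429  0.11183167] [-3.13951834  0.00697218  0.18790605] 2.05
```

View pics/s2c.png

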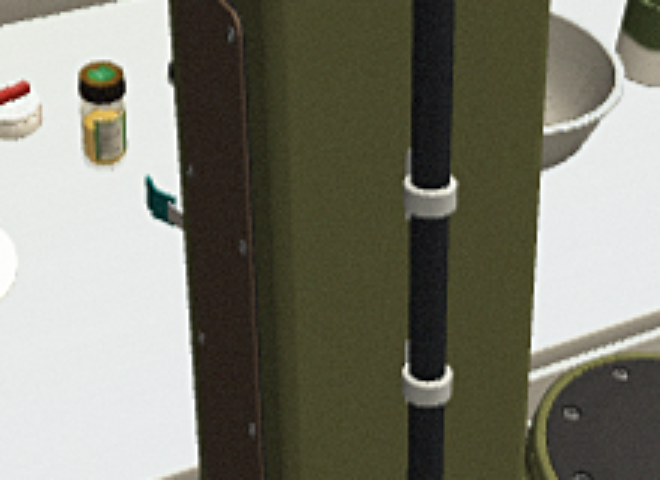

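The arm hides the tongs, so this view adds nothing; the pose matches the target, so I'll descend.

>>> {"name": "send_rows", "arguments": {"rows": [{"dx": 1,"dy": 1,"dz": 20,"roll": 0,"jaw": -1},{"dx": 0,"dy": 0,"dz": 20,"roll": 0,"jaw": -1},{"dx": 0,"dy": 0,"dz": 20,"roll": 0,"jaw": -1},{"dx": 0,"dy": 0,"dz": 15,"roll": 0,"jaw": -1},{"dx": 0,"dy": 0,"dz": 10,"roll": 0,"jaw": -1},{"dx": 0,"dy": 0,"dz": 0,"roll": 0,"jaw": -1},{"dx": 0,"dy": 0,"dz": 0,"roll": 0,"jaw": -1}]}}

```text
time_s: 2.63
ee_pos: [0.4741, -0.0116, 0.0315]
eef_rot: [3.141, -0.001, 0.188]
force: [1.0, 0.3, 0.6]
grip_width: 0.094
grip_force: 0.0
```

>>> {"name": "send_rows", "arguments": {"rows": [{"dx": 0,"dy": 0,"dz": 12,"roll": 0,"jaw": -1},{"dx": 0,"dy": 0,"dz": 8,"roll": 0,"jaw": -1},{"dx": 0,"dy": 0,"dz": 5,"roll": 0,"jaw": -1},{"dx": 0,"dy": 0,"dz": 0,"roll": 0,"jaw": -1},{"dx": 0,"dy": 0,"dz": 0,"roll": 0,"jaw": -0.2},{"dx": 0,"dy": 0,"dz": 0,"roll": 0,"jaw": -0.15},{"dx": 0,"dy": 0,"dz": 0,"roll": 0,"jaw": -0.11},{"dx": 0,"dy": 0,"dz": 0,"roll": 0,"jaw": -0.11},{"dx": 0,"dy": 0,"dz": 0,"roll": 0,"jaw": -0.11},{"dx": 0,"dy": 0,"dz": 0,"roll": 0,"jaw": -0.11},{"dx": 0,"dy": 0,"dz": 0,"roll": 0,"jaw": -0.11},{"dx": 0,"dy": 0,"dz": 0,"roll": 0,"jaw": -0.11}], "force": 15}}

```text
time_s: 3.63
ee_pos: [0.4738, -0.0114, 0.0057]
eef_rot: [3.141, -0.001, 0.187]
force: [1.2, 0.1, 1.6]
grip_width: 0.0523
grip_force: 5.8
```

>>> {"name": "send_rows", "arguments": {"rows": [{"dx": 0,"dy": 0,"dz": -5,"roll": 0,"jaw": -0.11},{"dx": 0,"dy": 0,"dz": -10,"roll": 0,"jaw": -0.11},{"dx": 0,"dy": 0,"dz": -15,"roll": 0,"jaw": -0.11},{"dx": 0,"dy": 0,"dz": -15,"roll": 0,"jaw": -0.11},{"dx": 0,"dy": 0,"dz": -20,"roll": 0,"jaw": -0.11},{"dx": 0,"dy": 0,"dz": -20,"roll": 0,"jaw": -0.11},{"dx": 0,"dy": 0,"dz": -20,"roll": 0,"jaw": -0.11},{"dx": 0,"dy": 0,"dz": -20,"roll": 0,"jaw": -0.11},{"dx": 0,"dy": 0,"dz": -15,"roll": 0,"jaw": -0.11},{"dx": 0,"dy": 0,"dz": -10,"roll": 0,"jaw": -0.11},{"dx": 0,"dy": 0,"dz": 0,"roll": 0,"jaw": -0.11}]}}

```text
time_s: 4.55
ee_pos: [0.4742, -0.0115, 0.1577]
eef_rot: [3.141, -0.003, 0.187]
force: [0.1, -0.3, -1.0]
grip_width: 0.0522
grip_force: 4.8
```

Run:
```python
from h import *
c=snap('top','t3');o=get_obs();print(o['ee_pos'],o['eef_rot'],o['grip_width'],o['grip_force'],o['force'])
cv2.imwrite('pics/t3c.png',cv2.resize(c['frame'][140:270,130:300,::-1],None,fx=4,fy=4,interpolation=cv2.INTER_CUBIC))
K=c['camera_matrix'];R=cv2.Rodrigues(c['rvec'])[0];tv=c['tvec'].ravel()
v,u=np.mgrid[:384,:512];W=(np.stack([u,v,0*u+1],-1)@np.linalg.inv(K).T*c['z_map'][...,None]-tv)@R
f=c['frame'].astype(int); teal=(f[...,1]-f[...,0]>15)&(f[...,2]-f[...,0]>10)&(W[...,0]>.53)&(W[...,0]<.68)&(W[...,2]>.1)&(abs(W[...,1])<.12)
q=W[teal]
for s in (1,-1):
  p=q[(s*(q[:,1]-.010)>0)]; print(len(p),p.mean(0).round(3),p.min(0).round(3),p.max(0).round(3))
```

```text
[ 0.47367687 -0.01148961  0.1561558 ] [ 3.14116503e+00 -1.31449001e-03  1.87363446e-01] 0.0522706474287223 4.830785840749741 [-0.24471467 -0.11005392 -1.25514351]
32 [0.6   0.048 0.172] [0.566 0.035 0.103] [0.679 0.075 0.192]
24 [ 0.597 -0.019  0.187] [ 0.578 -0.023  0.174] [ 0.616 -0.012  0.191]
```

View pics/t3c.png

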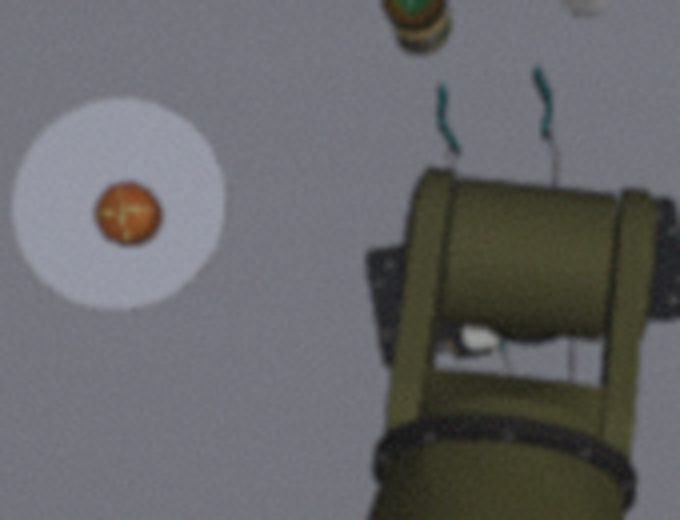

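The tongs are lifted level (jaw tops measured at z≈0.188, as expected). The jaws are at crop (447,118) and (543,102), and the roll is at (128,213).

Run:
```python
from h import *
c=np.load('t3.npz')
g=lambda x,y,z:world(c,130+(x+.5)/4-.5,140+(y+.5)/4-.5,z)[:2]
a,b=g(447,118,.187),g(543,102,.187);j=(a+b)/2;p=np.array([.474,-.0115]);y=.187
d=j-p;ex=np.array([np.cos(y),np.sin(y)]);ey=np.array([np.sin(y),-np.cos(y)])
print('jaws',a,b,np.linalg.norm(a-b),'tool off',d@ex,d@ey)
r=g(128,213,.066);print('roll',r,'stand',g(119,203,.045))
off=np.array([.12,d@ey])
for psi in(.3,.4,.5):
  R=np.array([[np.cos(psi),np.sin(psi)],[np.sin(psi),-np.cos(psi)]]) # columns ex,ey
  t=r-R@off; m=t-p; print(psi,'tcp',t,'tool move now',m@ex,m@ey)
```

```text
jaws [0.58398697 0.041497  ] [ 0.5945965  -0.01843224] 0.06086111782893598 tool off 0.11756377787677469 -0.001196724041777448
roll [0.53771215 0.26576988] stand [0.54731929 0.27708706]
0.3 tcp [0.42342543 0.22916418] tool move now -0.00495050406555961 -0.24587095530744274
0.4 tcp [0.42765086 0.21793742] tool move now -0.002885928418364772 -0.2340543620190369
0.5 tcp [0.43297599 0.20718859] tool move now 0.0003480238312332446 -0.22250291611846212
```

>>> {"name": "send_rows", "arguments": {"rows": [{"dx": 0,"dy": -10,"dz": 0,"roll": 0,"jaw": -0.11},{"dx": 0,"dy": -20,"dz": 0,"roll": 0,"jaw": -0.11},{"dx": 0,"dy": -24,"dz": 0,"roll": 0,"jaw": -0.11},{"dx": 0,"dy": -25,"dz": 0,"roll": 0,"jaw": -0.11},{"dx": 0,"dy": -25,"dz": 0,"roll": 0,"jaw": -0.11},{"dx": 0,"dy": -25,"dz": 0,"roll": 0,"jaw": -0.11},{"dx": -3,"dy": -25,"dz": 0,"roll": 0,"jaw": -0.11},{"dx": 0,"dy": -25,"dz": 0,"roll": 0,"jaw": -0.11},{"dx": 0,"dy": -25,"dz": 0,"roll": 0,"jaw": -0.11},{"dx": 0,"dy": -20,"dz": 0,"roll": 0,"jaw": -0.11},{"dx": 0,"dy": -10,"dz": 0,"roll": 0,"jaw": -0.11}]}}

```text
time_s: 5.52
ee_pos: [0.4256, 0.22, 0.1543]
eef_rot: [3.141, 0.002, 0.189]
force: [0.1, -0.5, -1.7]
grip_width: 0.0521
grip_force: 4.8
```

>>> {"name": "send_rows", "arguments": {"rows": [{"dx": 0,"dy": 0,"dz": 0,"roll": -3,"jaw": -0.11},{"dx": 0,"dy": 0,"dz": 0,"roll": -3.2,"jaw": -0.11},{"dx": 0,"dy": 0,"dz": 0,"roll": -3,"jaw": -0.11},{"dx": 0,"dy": 0,"dz": 0,"roll": -3,"jaw": -0.11},{"dx": 0,"dy": 0,"dz": 10,"roll": 0,"jaw": -0.11},{"dx": 0,"dy": 0,"dz": 10,"roll": 0,"jaw": -0.11},{"dx": 0,"dy": 0,"dz": 10,"roll": 0,"jaw": -0.11},{"dx": 0,"dy": 0,"dz": 10,"roll": 0,"jaw": -0.11},{"dx": 0,"dy": 0,"dz": 5,"roll": 0,"jaw": -0.11},{"dx": 0,"dy": 0,"dz": 0,"roll": 0,"jaw": -0.11},{"dx": 0,"dy": 0,"dz": 0,"roll": 0,"jaw": -0.11}]}}

```text
time_s: 6.43
ee_pos: [0.4269, 0.2179, 0.1102]
eef_rot: [-3.142, 0.001, 0.4]
force: [0.1, 0.8, -1.6]
grip_width: 0.053
grip_force: 4.8
```

Run:
```python
from h import *
c=snap('top','t4');o=get_obs();print(o['ee_pos'],o['eef_rot'],o['grip_width'],o['grip_force'])
cv2.imwrite('pics/t4c.png',cv2.resize(c['frame'][145:225,130:230,::-1],None,fx=7,fy=7,interpolation=cv2.INTER_CUBIC))
```

```text
[0.42713869 0.21797032 0.11059834] [-3.14158984e+00 -1.67748504e-04  4.00132387e-01] 0.052318868586362664 4.831007570028305
```

View pics/t4c.png

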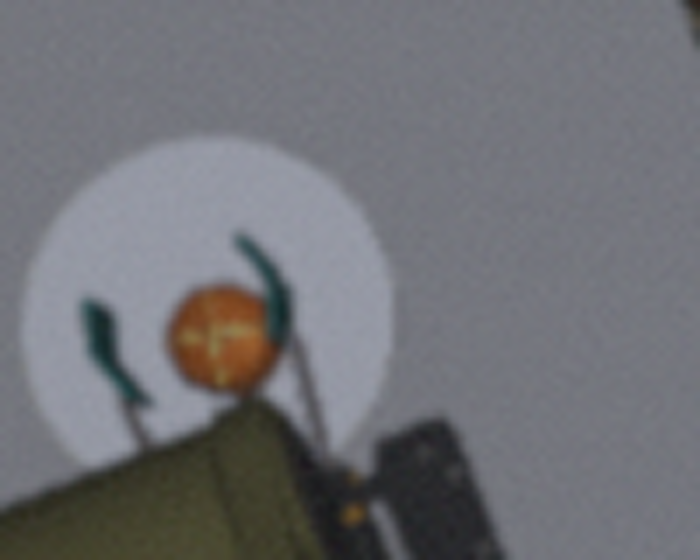

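The jaws straddle the roll at (106,350) and (272,295), with the roll at (225,338). I'll correct for parallax because the jaws are about 75 mm higher.

Run:
```python
from h import *
c=np.load('t4.npz')
g=lambda x,y,z:world(c,130+(x+.5)/7-.5,145+(y+.5)/7-.5,z)[:2]
a,b=g(106,352,.141),g(274,295,.141);j=(a+b)/2;y=.400;p=np.array([.427,.218])
ex=np.array([np.cos(y),np.sin(y)]);ey=np.array([np.sin(y),-np.cos(y)])
r=g(225,338,.066);e=r-j;print(a,b,np.linalg.norm(a-b),'j',j,(j-p)@ex,(j-p)@ey,'roll',r,'move',e@ex,e@ey)
print(np.arctan2(*( (b-a)[::-1]))+np.pi/2)
```

```text
[0.52291856 0.29234683] [0.5445997  0.23117649] 0.06489901480945638 j [0.53375913 0.26176166] 0.11537325988449128 0.0012668040656275011 roll [0.53776345 0.26552629] move 0.00515424056039731 -0.0019081003170041883
0.34062368717755476
```

>>> {"name": "send_rows", "arguments": {"rows": [{"dx": 3,"dy": -1,"dz": 0,"roll": 0,"jaw": -0.11},{"dx": 0,"dy": 0,"dz": 8,"roll": 0,"jaw": -0.11},{"dx": 0,"dy": 0,"dz": 8,"roll": 0,"jaw": -0.11},{"dx": 0,"dy": 0,"dz": 8,"roll": 0,"jaw": -0.11},{"dx": 0,"dy": 0,"dz": 8,"roll": 0,"jaw": -0.11},{"dx": 0,"dy": 0,"dz": 6,"roll": 0,"jaw": -0.11},{"dx": 0,"dy": 0,"dz": 6,"roll": 0,"jaw": -0.11},{"dx": 0,"dy": 0,"dz": 6,"roll": 0,"jaw": -0.11},{"dx": 0,"dy": 0,"dz": 5,"roll": 0,"jaw": -0.11},{"dx": 0,"dy": 0,"dz": 0,"roll": 0,"jaw": -0.11},{"dx": 0,"dy": 0,"dz": 0,"roll": 0,"jaw": -0.11}]}}

```text
time_s: 7.4
ee_pos: [0.4293, 0.22, 0.0553]
eef_rot: [3.142, 0.0, 0.4]
force: [-0.4, -0.0, -1.2]
grip_width: 0.0521
grip_force: 4.8
```

Run:
```python
from h import *
c=snap('side','s5');d=snap('top','t5');o=get_obs();print(o['ee_pos'],o['eef_rot'],o['force'],o['grip_force'])
A=cv2.resize(c['frame'][180:260,110:210,::-1],None,fx=4,fy=5,interpolation=cv2.INTER_CUBIC)
B=cv2.resize(d['frame'][150:230,130:230,::-1],None,fx=4,fy=5,interpolation=cv2.INTER_CUBIC)
cv2.imwrite('pics/s5c.png',np.hstack([A,B]))
```

```text
[0.42957321 0.220098   0.05573103] [-3.14156483e+00 -5.31666811e-04  4.00293822e-01] [ 0.33871948  0.38810834 -0.32170701] 4.83092375099659
```

View pics/s5c.png

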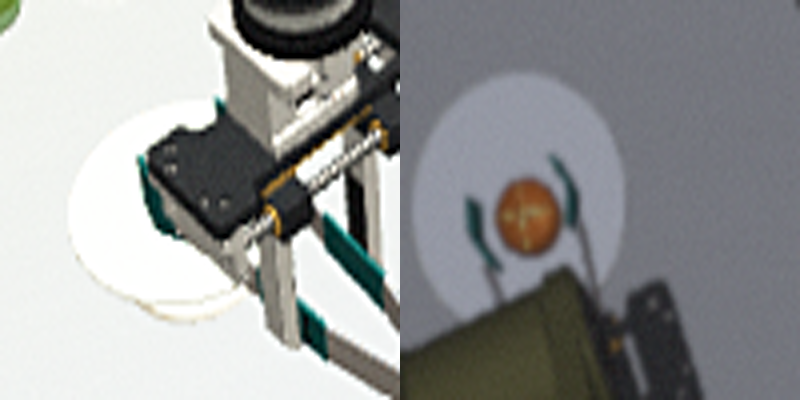

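The top view shows the roll at (527,215), centred between the jaws at (480,232) and (568,190). I'll close slowly.

>>> {"name": "send_rows", "arguments": {"rows": [{"dx": 0,"dy": 0,"dz": 0,"roll": 0,"jaw": -0.08},{"dx": 0,"dy": 0,"dz": 0,"roll": 0,"jaw": -0.04},{"dx": 0,"dy": 0,"dz": 0,"roll": 0,"jaw": 0},{"dx": 0,"dy": 0,"dz": 0,"roll": 0,"jaw": 0.03},{"dx": 0,"dy": 0,"dz": 0,"roll": 0,"jaw": 0.06},{"dx": 0,"dy": 0,"dz": 0,"roll": 0,"jaw": 0.09},{"dx": 0,"dy": 0,"dz": 0,"roll": 0,"jaw": 0.15},{"dx": 0,"dy": 0,"dz": 0,"roll": 0,"jaw": 0.25},{"dx": 0,"dy": 0,"dz": 0,"roll": 0,"jaw": 0.3},{"dx": 0,"dy": 0,"dz": 0,"roll": 0,"jaw": 0.3},{"dx": 0,"dy": 0,"dz": 0,"roll": 0,"jaw": 0.3}], "force": 20}}

```text
time_s: 8.42
ee_pos: [0.4294, 0.22, 0.0555]
eef_rot: [-3.142, -0.0, 0.4]
force: [-0.2, -0.5, -1.3]
grip_width: 0.0434
grip_force: 20.0
```

>>> {"name": "send_rows", "arguments": {"rows": [{"dx": 0,"dy": 0,"dz": -4,"roll": 0,"jaw": 0.3},{"dx": 0,"dy": 0,"dz": -8,"roll": 0,"jaw": 0.3},{"dx": 0,"dy": 0,"dz": -12,"roll": 0,"jaw": 0.3},{"dx": 0,"dy": 0,"dz": -15,"roll": 0,"jaw": 0.3},{"dx": 0,"dy": 0,"dz": -18,"roll": 0,"jaw": 0.3},{"dx": 0,"dy": 0,"dz": -18,"roll": 0,"jaw": 0.3},{"dx": 0,"dy": 0,"dz": -18,"roll": 0,"jaw": 0.3},{"dx": 0,"dy": 0,"dz": -18,"roll": 0,"jaw": 0.3},{"dx": 0,"dy": 0,"dz": -15,"roll": 0,"jaw": 0.3},{"dx": 0,"dy": 0,"dz": -12,"roll": 0,"jaw": 0.3},{"dx": 0,"dy": 0,"dz": -7,"roll": 0,"jaw": 0.3},{"dx": 0,"dy": 0,"dz": 0,"roll": 0,"jaw": 0.3}]}}

```text
time_s: 9.42
ee_pos: [0.4298, 0.2202, 0.2022]
eef_rot: [-3.142, -0.002, 0.4]
force: [-0.3, 0.1, -0.4]
grip_width: 0.0434
grip_force: 20.0
```

Run:
```python
from h import *
c=snap('top','t6');o=get_obs();print(o['ee_pos'],o['eef_rot'],o['grip_width'],o['grip_force'])
f=c['frame'].astype(int);K=c['camera_matrix'];R=cv2.Rodrigues(c['rvec'])[0];tv=c['tvec'].ravel()
v,u=np.mgrid[:384,:512];W=(np.stack([u,v,0*u+1],-1)@np.linalg.inv(K).T*c['z_map'][...,None]-tv)@R
m=(f[...,0]-f[...,2]>50)&(abs(W[...,0]-.54)<.08)&(abs(W[...,1]-.26)<.08);q=W[m];print(len(q),q.mean(0),q.max(0))
# plan: psi at bowl
r=np.array([.557,-.298]);p=o['ee_pos'][:2]
for psi in(-.35,-.2,0.,):
  t=r-.118*np.array([np.cos(psi),np.sin(psi)]);m_=t-p
  print(psi,t,np.hypot(*t),m_)
```

```text
[0.42942131 0.22003228 0.20095411] [-3.14156724e+00 -9.82334640e-04  4.00315420e-01] 0.043270249299584215 19.991023242473602
201 [0.53646852 0.26517773 0.22546383] [0.55452034 0.28558845 0.23203324]
-0.35 [ 0.44615402 -0.25753806] 0.5151497463340726 [ 0.01673271 -0.47757034]
-0.2 [ 0.44135214 -0.27455702] 0.5197819461211193 [ 0.01193083 -0.4945893 ]
0.0 [ 0.439 -0.298] 0.5305892950295926 [ 0.00957869 -0.51803228]
```

The roll is lifted cleanly: top at 0.232, so underside about 0.19. Next I'll turn to yaw 0, then traverse to the bowl.

>>> {"name": "send_rows", "arguments": {"rows": [{"dx": 0,"dy": 0,"dz": 0,"roll": 2.5,"jaw": 0.3},{"dx": 0,"dy": 0,"dz": 0,"roll": 4,"jaw": 0.3},{"dx": 0,"dy": 0,"dz": 0,"roll": 5,"jaw": 0.3},{"dx": 0,"dy": 0,"dz": 0,"roll": 5,"jaw": 0.3},{"dx": 0,"dy": 0,"dz": 0,"roll": 4,"jaw": 0.3},{"dx": 0,"dy": 0,"dz": 0,"roll": 2.4,"jaw": 0.3},{"dx": 0,"dy": 5,"dz": 0,"roll": 0,"jaw": 0.3},{"dx": 0,"dy": 10,"dz": 0,"roll": 0,"jaw": 0.3},{"dx": 0,"dy": 15,"dz": 0,"roll": 0,"jaw": 0.3},{"dx": 0,"dy": 20,"dz": 0,"roll": 0,"jaw": 0.3},{"dx": 0,"dy": 20,"dz": 0,"roll": 0,"jaw": 0.3},{"dx": 0,"dy": 20,"dz": 0,"roll": 0,"jaw": 0.3}]}}

```text
time_s: 10.47
ee_pos: [0.429, 0.1284, 0.2001]
eef_rot: [3.141, 0.001, 0.003]
force: [0.1, -0.1, -0.6]
grip_width: 0.0433
grip_force: 20.0
```

>>> {"name": "send_rows", "arguments": {"rows": [{"dx": 1,"dy": 20,"dz": 0,"roll": 0,"jaw": 0.3},{"dx": 1,"dy": 20,"dz": 0,"roll": 0,"jaw": 0.3},{"dx": 1,"dy": 20,"dz": 0,"roll": 0,"jaw": 0.3},{"dx": 1,"dy": 20,"dz": 0,"roll": 0,"jaw": 0.3},{"dx": 1,"dy": 20,"dz": 0,"roll": 0,"jaw": 0.3},{"dx": 1,"dy": 20,"dz": 0,"roll": 0,"jaw": 0.3},{"dx": 1,"dy": 20,"dz": 0,"roll": 0,"jaw": 0.3},{"dx": 1,"dy": 20,"dz": 0,"roll": 0,"jaw": 0.3},{"dx": 1,"dy": 20,"dz": 0,"roll": 0,"jaw": 0.3},{"dx": 1,"dy": 20,"dz": 0,"roll": 0,"jaw": 0.3},{"dx": 0,"dy": 20,"dz": 0,"roll": 0,"jaw": 0.3},{"dx": 0,"dy": 20,"dz": 0,"roll": 0,"jaw": 0.3}]}}

```text
time_s: 11.47
ee_pos: [0.4388, -0.1116, 0.2001]
eef_rot: [-3.142, 0.001, 0.002]
force: [0.9, 0.1, -1.9]
grip_width: 0.0432
grip_force: 20.0
```

>>> {"name": "send_rows", "arguments": {"rows": [{"dx": 0,"dy": 20,"dz": 0,"roll": 0,"jaw": 0.3},{"dx": 0,"dy": 20,"dz": 0,"roll": 0,"jaw": 0.3},{"dx": 0,"dy": 20,"dz": 0,"roll": 0,"jaw": 0.3},{"dx": 0,"dy": 20,"dz": 0,"roll": 0,"jaw": 0.3},{"dx": 0,"dy": 20,"dz": 0,"roll": 0,"jaw": 0.3},{"dx": 0,"dy": 20,"dz": 0,"roll": 0,"jaw": 0.3},{"dx": 0,"dy": 20,"dz": 0,"roll": 0,"jaw": 0.3},{"dx": 0,"dy": 20,"dz": 0,"roll": 0,"jaw": 0.3},{"dx": 0,"dy": 15,"dz": 0,"roll": 0,"jaw": 0.3},{"dx": 0,"dy": 8,"dz": 0,"roll": 0,"jaw": 0.3},{"dx": 0,"dy": 4,"dz": 0,"roll": 0,"jaw": 0.3},{"dx": 0,"dy": 0,"dz": 0,"roll": 0,"jaw": 0.3}]}}

```text
time_s: 12.47
ee_pos: [0.4394, -0.2973, 0.2002]
eef_rot: [-3.141, 0.0, 0.001]
force: [-0.6, -0.4, -1.1]
grip_width: 0.0435
grip_force: 20.0
```

Run:
```python
from h import *
c=snap('top','t7');o=get_obs();print(o['ee_pos'],o['eef_rot'],o['grip_width'],o['grip_force'],o['time_s'])
f=c['frame'].astype(int);K=c['camera_matrix'];R=cv2.Rodrigues(c['rvec'])[0];tv=c['tvec'].ravel()
v,u=np.mgrid[:384,:512];W=(np.stack([u,v,0*u+1],-1)@np.linalg.inv(K).T*c['z_map'][...,None]-tv)@R
m=(f[...,0]-f[...,2]>50)&(abs(W[...,0]-.55)<.1)&(abs(W[...,1]+.3)<.1);q=W[m];print(len(q),q.mean(0),q.max(0))
cv2.imwrite('pics/t7c.png',cv2.resize(c['frame'][130:250,310:450,::-1],None,fx=3,fy=3))
```

```text
[ 0.43957641 -0.29671388  0.20030526] [-3.14126546e+00  2.41678971e-04  8.71330538e-04] 0.043228294405853684 19.990965127944946 12.5167
212 [ 0.55639605 -0.29652079  0.22232516] [ 0.57630457 -0.2782298   0.23031339]
```

View pics/t7c.png

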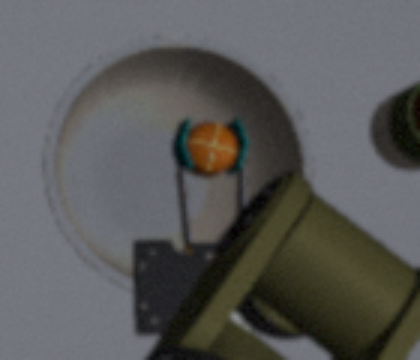

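The roll sits in the jaws at crop (212,146). It measures (0.556, -0.297), over the bowl's centre, with its underside near 0.19. I'll settle and hand in.

>>> {"name": "send_rows", "arguments": {"rows": [{"dx": 0,"dy": 0,"dz": 0,"roll": 0,"jaw": 0.3},{"dx": 0,"dy": 0,"dz": 0,"roll": 0,"jaw": 0.3},{"dx": 0,"dy": 0,"dz": 0,"roll": 0,"jaw": 0.3},{"dx": 0,"dy": 0,"dz": 0,"roll": 0,"jaw": 0.3},{"dx": 0,"dy": 0,"dz": 0,"roll": 0,"jaw": 0.3},{"dx": 0,"dy": 0,"dz": 0,"roll": 0,"jaw": 0.3}]}}

```text
time_s: 13.02
ee_pos: [0.4398, -0.2969, 0.2005]
eef_rot: [3.142, -0.0, 0.001]
force: [-1.1, 0.2, -1.7]
grip_width: 0.0437
grip_force: 20.0
```

```bash
python3 -c "
from station import *
print(hand_in())"
```

```text
the job is handed in; nothing more can be done
None
```

I handed the job in at 13 s with the tongs still holding the roll over the middle of the bowl, its underside about 0.19 m above the counter; the hand-in gave no verdict.

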